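Lock down the tin nest on the filling bed with its quarter-turn hold-down pin

TASK

The white tin nest already sits on its dowels on the filling bed, but nothing holds it down yet. Take the T-handled hold-down pin out of the parking block, feel its T-head down through the opening of the nest and through the slot of the floating keeper underneath, press it down against its spring, give it a quarter turn, and let it come up until the head sits in the keeper's pockets; then let go. Do not force anything (never more than 60 N between pin and bed), and leave the tins and all the other things where they are.

Things in the scene. Friction and masses are not known exactly. Their poses are not given: they have to be found in the camera images.
- pin: steel hold-down pin, 0.26 kg, upright in one of the two bores of the parking block. Origin: centre of the underside of its T-head; z up the pin, x along the T-head. T-head 32 mm long (x), 10 mm wide (y), 10 mm high, lower ends chamfered 1.5 mm, sides 0.5 mm; shank 10 mm dia (13 mm dia from z 48 to 58 mm). Parked: T-head underside 11 mm above the table; lift 40 mm to clear
- pin_grip (a point): grip point on the pin's axis, 77 mm above the underside of the T-head, in the middle of its handle: an upright paddle 60 mm long along the pin's x (parallel to the T-head), 14 mm thick along y, from z 58 to 92 mm. With the fingers closing along y here, the fingertips stay clear of the pressure plate. Axes of the pin
- pin_head (a point): on the pin's axis in the top face of the T-head, 10 mm above its underside; axes of the pin
- pin_plate (a point): on the pin's axis, 34 mm above the underside of the T-head: underside of the sprung pressure plate (60 mm dia, 6 mm thick) round the shank when nothing presses on it. The plate is pushed down by a spring: it begins to slide up the shank at 5 N, takes 1 N more per mm and stops hard after 10 mm (15 N); greased, so it moves back without a snap. Parked, it rests on the block
- bed: filling bed, fixed: steel plate 190 mm (x) by 360 mm (y), top 60 mm above the table, with a white nest 130 by 330 by 12 mm on it (nest top at 72 mm). Origin: on the table under the middle; x away from the robot at yaw 0, y left, z up. Tins stand in nest pockets at y = +112 and -112 mm, 28 mm above the nest. A 38 by 38 mm opening in the middle goes through nest and plate, 20 mm deep
- nest_mouth (a point): centre of the opening, level with the nest's top face; axes of the bed
- keeper_mid (a point): middle of the keeper's play, 20 mm below nest_mouth, level with the top face of the floating keeper, a flat steel piece that fills the opening from below. Its slot is 35 mm long along the bed's y and 12.5 mm wide along x, no chamfer. This point does NOT follow the keeper: its slot may be up to 11 mm to either side of it along the bed's x (exact in y, never turned), held by about 6 N of friction
- seat_level (a point): below keeper_mid, 27 mm below the nest top: height of the T-head's top face when locked. The keeper is 10 mm thick; its underside (30 mm below the nest top) has pockets across the slot, along the bed's x, 15 mm wide, 3 mm deep. The head turns, either way, only with its top face more than 30 mm below the nest top (11 N and up); turned 90 degrees and let up, it sits here at 8 N
- block: parking block, fixed: white plastic, 200 mm (x) by 90 mm (y), 45 mm high, two round bores of 40 mm dia, 38 mm deep, at x = -55 and +55 mm. Origin: centre of its underside
- knob_pin: other pin with a round knob of 32 mm dia and no T-handle, upright in the other bore, top about 89 mm above the table; origin at its foot; leave it where it is
- tin_left: open tin, 84 mm dia, 40 mm high, in the nest's pocket at the bed's +y; origin centre of underside; leave it where it is
- tin_right: the same in the pocket at -y; leave it where it is
- tin_empty: empty tin of the same size standing on the table; origin centre of underside; leave it where it is
- bowl: black plastic pot, 120 mm dia, 75 mm high; origin centre of underside; leave it where it is
- roll: white paper roll on end, 110 mm dia, 100 mm high; origin centre of underside; leave it where it is
- sample_jar: small clear jar, 44 mm dia, 55 mm high; origin centre of underside; leave it where it is
Not all that is in view belongs to the job. What is shaped like the pin but blue or turquoise is not meant.

How it is judged:
On the way, in this order (a step that is already met when the one before it is completed fails the run):
1. the T-head is down through the keeper's slot, lengthways in it (its top face over 22.5 mm below the nest top, within 0.2 rad of the slot's direction) (z of pin_head in the frame of nest_mouth below -0.0225 m and angle between the x axis of pin and the y axis of bed, either way round below 0.2 rad and y of pin_head in the frame of nest_mouth between -0.006 and 0.006 m), for 0.1 s.
2. the pin is pressed down clear of the keeper and turned to within 0.3 rad of a quarter turn (top face of the head over 29 mm below the nest top) (z of pin_head in the frame of nest_mouth below -0.029 m and angle between the x axis of pin and the x axis of bed, either way round below 0.3 rad and y of pin_head in the frame of nest_mouth between -0.006 and 0.006 m), for 0.05 s.
At the end, for the whole second after the job is handed in: the pin stands upright (within 0.1 rad) and still in the opening, turned to within 0.2 rad of across the slot, its T-head up in the keeper's pockets: top face of the head 25.5 to 28.5 mm below the nest top and within 6 mm of the opening's middle along the bed's y (z of pin_head in the frame of nest_mouth between -0.0285 and -0.0255 m and angle between the x axis of pin and the x axis of bed, either way round below 0.2 rad and angle between pin's own z axis and vertical below 0.1 rad and y of pin_head in the frame of nest_mouth between -0.006 and 0.006 m and linear speed of pin below 0.01 m/s); the robot touches nothing.
It fails at once if the pin is pushed or twisted against the bed, nest or keeper with more than 60 N (contact force between pin and bed above 60 N).
It fails at once if a tin, the knobbed pin or another bystander is moved by more than 30 mm (distance of any of tin_left, tin_right, tin_empty, knob_pin, bowl, roll, sample_jar from where it was at the start of the episode above 0.03 m).
It also fails if it takes over 64 s, if anything falls off the work surface, if the arm or the gripper's body presses on something with over 40 N, if the wrist force passes 120 N, or if a joint passes its speed limit or range.

ROBOT

A 6-joint arm with a two-finger parallel gripper is mounted at the origin on the work surface. World frame = base frame: x ahead of the robot, y to its left, z up, the work surface at z = 0. Lengths are in m, angles in rad, forces in N, time in s.
With the tool pointing down it reaches from about 0.15 to 0.775 m from the base axis. Payload 6.1 kg.
Tool frame: the origin (TCP) lies at the very end of the fingers, on their centre line; the grasp point (between the pads) lies 19 mm behind it (env.hold_point_z is the distance from the TCP to the grasp point, in m); z points along the fingers, y is the line along which they close (so a half turn about z gives the same grasp; the last joint's range is limited). The gripper opens to 85 mm and grips with 20 to 120 N. Pads are 22 mm wide; open, the fingers measure 114 mm over their backs; the gripper's body (76 mm by 85 mm) begins 54 mm behind the grasp point. The pads swing forward as they close: fully open they stand 13 mm farther back than shut.
Start: joints at [-1.121, 0.126, -0.04, 1.405, 0, 1.571], TCP at [0.228, -0.473, 0.231] pointing down, gripper open.
Joint ranges: [-2.72, 2.72], [-0.95, 1.95], [-1.27, 1.35], [-1.78, 2.02], [-1.46, 1.47], [-3.14, 3.14]. Speed limits (rad/s): [2.39, 2.39, 3.01, 3.14, 3.14, 3.14].

INTERFACE

Orientations are given as a unit quaternion [x, y, z, w].
In Python, from workcell import env gives the robot as it stands. The module is installed in compiled form; this text tells all that it offers.
- The arm moves only by the tool drive_tool, never from a script. Its argument "steps" is a list of rows, each an object of numbers: "claw": the opening, from 0 (shut) to 1 (fully open); "dx", "dy", "dz": the shift along the world's x, y, z normalised to -1 to 1, where 1 is 500 mm; "twist": the turn about the world's z normalised to -1 to 1, where 1 is 45 degrees. In form: [{"claw": .., "dx": .., "dy": .., "dz": .., "twist": ..}, ...]. A call has 1 to 10 rows; each row shifts and turns the commanded pose from where the row before left it; what a row does not reach is not made up. A row lasts 1/8 s, in which the tool goes at most 62.5 mm and 10.7 degrees, less where a joint would pass 70% of its speed; a pose out of reach is approached as far as the arm can. A call with a number of a shift or a turn outside -1 to 1 is refused whole. A call with a gripper value outside its range is refused whole. The fingers move at their own pace and stop on an object; "newtons" is the grip in N (left out, the last holds). Time passes only in rows, so rows that do not move let the fingers close. It gives the time, the measured TCP pose, the force, the opening and the grip force at its end, in the units of the state.
- env.get_state(): the state, without advancing time (a new reading comes with each control period).
- env.snapshot(name): name is "side" or "top"; returns a dict with "image" (400x640x3 uint8, red, green, blue), "camera_matrix" (3x3 intrinsics, pixels), "cam_to_world" (4x4, takes a point from camera to world coordinates). Camera axes: x right, y down, z forward; pixel columns grow to the right and rows downward; lengths in m; the calibration is good to about 2 mm. A picture is of the moment at which its call begins. There is no depth.
- env.close_job(): hands the job in; it is judged then, once.
Trained networks look in a picture, given as the dict that the camera call returned (one of the last four; its "shot" number tells which), for a name from the list of things; names that differ only in an ending like _2 or _b are one class to them, and where a whole thing is asked for, a point or a joint stands for the part that bears it (a point fixed in the world has none). Each returns a list of dicts, best first, with "p" (0 to 1); they miss things now and then, are a little off and sometimes report something else, mostly with a low value. They report only what shows in the picture. A call takes as long as a camera call. They do not tell look-alikes from the thing itself.
- env.silhouettes(label, picture): "pixels" (400x640 bool, what is visible of it) and "location" ([column, row] in pixels, amid what is visible of it).
- env.tip_of(label, picture): "location" ([column, row] in pixels: a listed point, or the origin of a listed thing).
The state is a dict: "t": time; "joint_pos": joint angles; "dq": joint speeds; "joint_torque": joint torques, N m; "tcp_pos": TCP position; "tool_rot": TCP orientation; "ft_force": force on the tool from outside, world axes, zero at the start; "ft_torque": the same for the moment, N m; "opening": finger opening in m; "finger_force": force on a finger pad.
Only numpy, scipy, OpenCV 4.12 (cv2) and the standard library are available. Lean on these libraries where they do the work, as an engineer would, in place of code of your own. Each camera call takes 0.05 s, during which the arm holds its last target. There are 200 camera calls.

## Working session

There is one attempt and no reset: what is moved stays moved. The work goes in short steps, Python scripts to look and compute and a tool call to move; the robot and the scene stay as the last step left them, time stands still between calls to the robot, and variables do not carry over. Pictures are saved under pics/ and viewed, at most 10 in all, crops included, and the job is handed in when it is done.

Besides the shell and the picture viewer there is one more tool, called by a JSON object that holds its "method" and its "body", one argument or row to a line. drive_tool: Moves the arm, as the interface text tells. Scaled input: -1 to 1 covers 500 mm each way for a shift and 45 degrees each way for a turn. Its arguments: {"type":"object","properties":{"steps":{"type":"array"},"newtons":{"type":"number"}},"required":["steps"]}

```bash
mkdir -p pics
cat > h.py <<'E'
import numpy as np, cv2
from workcell import env
def ray(s,px,z):
    K=np.array(s["camera_matrix"]);T=np.array(s["cam_to_world"])
    d=T[:3,:3]@np.linalg.inv(K)@np.array([px[0],px[1],1.]);o=T[:3,3]
    return o+d*(z-o[2])/d[2]
def proj(s,p):
    K=np.array(s["camera_matrix"]);T=np.array(s["cam_to_world"])
    c=T[:3,:3].T@(np.array(p)-T[:3,3]);u=K@c;return u[:2]/u[2]
def save(s,n): cv2.imwrite(f"pics/{n}.png",s["image"][:,:,::-1])
E
python3 - <<'E'
from h import *
Z=dict(pin_grip=.088,pin_plate=.045,nest_mouth=.072,keeper_mid=.052,bed=0,block=0,knob_pin=.007,pin=.011,tin_left=.064,tin_right=.064,tin_empty=0,bowl=0,roll=0)
for c in("side","top"):
    s=env.snapshot(c);save(s,c+"0")
    print(c,np.round(np.array(s["cam_to_world"])[:3,3],3))
    for n,z in Z.items():
        for r in env.tip_of(n,s)[:2]: print(n,round(r["p"],2),np.round(r["location"]),np.round(ray(s,r["location"],z),4))
st=env.get_state();print(st["t"],st["tcp_pos"],st["tool_rot"],st["ft_force"],env.hold_point_z)
E
```

```text
side [0.124 1.001 0.763]
pin_grip 0.9 [336. 202.] [0.5292 0.1352 0.088 ]
pin_grip 0.7 [311. 278.] [0.4653 0.3774 0.088 ]
pin_plate 0.96 [335. 216.] [0.5328 0.1285 0.045 ]
pin_plate 0.62 [376. 306.] [0.3454 0.3507 0.045 ]
keeper_mid 0.57 [357. 152.] [ 0.5991 -0.1536  0.052 ]
bed 0.74 [355. 174.] [ 0.5918 -0.1244  0.    ]
block 0.8 [316. 257.] [0.5312 0.2309 0.    ]
knob_pin 0.36 [354. 157.] [ 0.6262 -0.1954  0.007 ]
knob_pin 0.21 [297. 233.] [0.6053 0.1824 0.007 ]
pin 0.87 [337. 229.] [0.5259 0.1324 0.011 ]
pin 0.64 [297. 245.] [0.5823 0.2252 0.011 ]
tin_left 0.66 [333. 167.] [ 0.6188 -0.0381  0.064 ]
bowl 0.8 [264. 198.] [0.7558 0.085  0.    ]
roll 0.61 [217. 313.] [0.6329 0.4623 0.    ]
roll 0.35 [357. 173.] [ 0.5866 -0.1297  0.    ]
top [0.498 0.116 0.96 ]
pin_grip 0.75 [270. 191.] [0.5795 0.2363 0.088 ]
pin_grip 0.75 [218. 294.] [0.3534 0.3403 0.088 ]
pin_plate 0.95 [274. 193.] [0.5781 0.2316 0.045 ]
pin_plate 0.89 [224. 293.] [0.3477 0.3382 0.045 ]
nest_mouth 0.84 [439. 190.] [ 0.5924 -0.1432  0.072 ]
keeper_mid 0.79 [430. 183.] [ 0.6085 -0.1283  0.052 ]
keeper_mid 0.26 [275. 190.] [0.5854 0.2299 0.052 ]
bed 0.7 [428. 190.] [ 0.5977 -0.1352  0.    ]
bed 0.65 [274. 218.] [0.5224 0.2355 0.    ]
block 0.73 [272. 217.] [0.5254 0.2406 0.    ]
block 0.27 [484. 200.] [ 0.5769 -0.2741  0.    ]
knob_pin 0.72 [269. 238.] [0.4734 0.2451 0.007 ]
pin 0.87 [318. 216.] [0.5277 0.1299 0.011 ]
pin 0.8 [276. 194.] [0.5805 0.2311 0.011 ]
tin_left 0.65 [386. 174.] [ 0.6256 -0.0244  0.064 ]
tin_right 0.84 [484. 199.] [ 0.5746 -0.2476  0.064 ]
tin_empty 0.66 [376. 285.] [ 0.3671 -0.0129  0.    ]
bowl 0.7 [337. 128.] [0.7455 0.0884 0.    ]
bowl 0.21 [268. 189.] [0.5932 0.2532 0.    ]
roll 0.86 [180. 170.] [0.634  0.4693 0.    ]
1.4 [ 0.22825741 -0.47277791  0.2312961 ] [ 9.74816494e-01  2.23008527e-01 -7.92913374e-06  5.44265528e-06] [-0.92852722 -0.0633739  -0.40720568] 0.0187
```

View pics/top0.png

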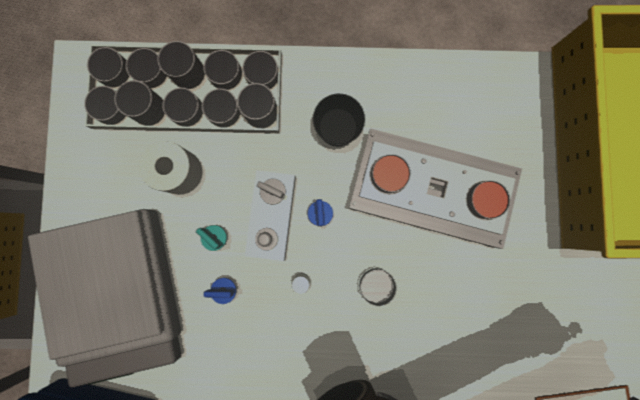

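View pics/side0.png

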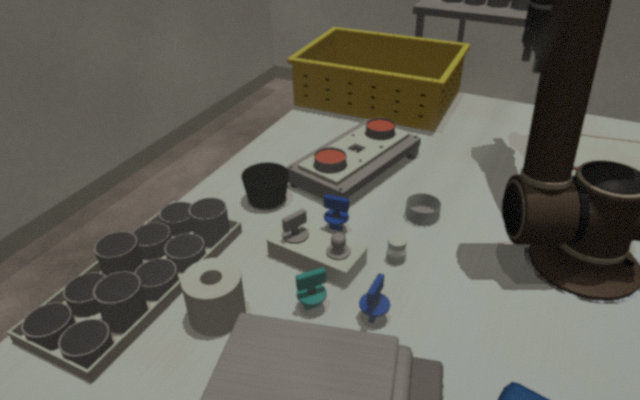

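The top view shows the steel pin at about (271,190) in the block's far bore, with the knob pin at (266,238). The bed opening is at about (438,187). Next I'm zooming in on the pin and the opening.

Run:
```python
from h import *
s=env.snapshot("top");im=s["image"][:,:,::-1]
a=cv2.resize(im[165:217,246:298],(400,400),interpolation=cv2.INTER_CUBIC)
b=cv2.resize(im[168:208,418:458],(400,400),interpolation=cv2.INTER_CUBIC)
cv2.imwrite("pics/crop0.png",np.hstack([a,b]))
# tin rims: red discs -> bed axis, tin interior fill; mask
hsv=cv2.cvtColor(s["image"],cv2.COLOR_RGB2HSV)
m=((hsv[...,0]<12)&(hsv[...,1]>110)).astype(np.uint8)
n,l,st,ce=cv2.connectedComponentsWithStats(m)
for i in range(1,n):
    if st[i,4]>300: print(ce[i],st[i,4],ray(s,ce[i],.1).round(4),ray(s,ce[i],.09).round(4))
for n in("bed","block","pin"):
    for r in env.silhouettes(n,s)[:2]:
        p=r["pixels"].astype(np.uint8);c=max(cv2.findContours(p,0,1)[0],key=cv2.contourArea)
        rect=cv2.minAreaRect(c);bx=cv2.boxPoints(rect)
        z=dict(bed=.06,block=.045,pin=.05)[n]
        print(n,round(r["p"],2),rect[0],[ray(s,q,z)[:2].round(4).tolist() for q in bx])
        if n=="pin":cv2.imwrite("pics/pm.png",p*255)
```

```text
[390.88352571 172.61280168] 953 [ 0.6244 -0.0287  0.1   ] [ 0.6259 -0.0304  0.09  ]
[490.11382114 199.13821138] 984 [ 0.571  -0.2457  0.1   ] [ 0.5719 -0.2499  0.09  ]
bed 0.69 (435.87054443359375, 188.47581481933594) [[0.546, 0.063], [0.7368, 0.0149], [0.6466, -0.3421], [0.4584, -0.2889]]
bed 0.33 (300.0, 283.5) [[0.398, 0.1867], [0.3989, 0.1463], [0.3524, 0.1451], [0.3515, 0.1854]]
block 0.61 (269.8399658203125, 215.6199951171875) [[0.4315, 0.2989], [0.6341, 0.2773], [0.6224, 0.1809], [0.4202, 0.204]]
pin 0.92 (212.34930419921875, 236.56846618652344) [[0.4907, 0.41], [0.5165, 0.357], [0.4601, 0.3288], [0.4345, 0.3816]]
pin 0.73 (271.6350402832031, 190.49632263183594) [[0.6019, 0.2762], [0.6235, 0.2212], [0.5663, 0.1987], [0.5449, 0.2534]]
```

View pics/crop0.png

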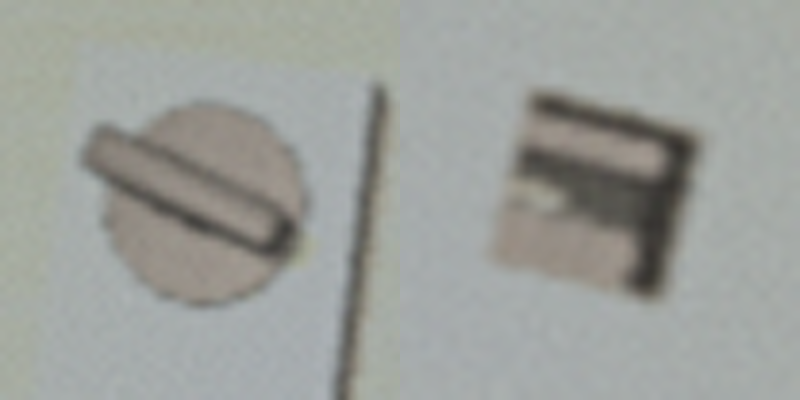

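The crop shows the paddle top centred at (186,190), running along (183,89). The opening corners are at (532,93), (705,130), (660,300) and (490,262) (right panel). The slot edges run (525,148)–(665,180) and (510,205)–(640,240).

Run:
```python
from h import *
s=env.snapshot("top")
A=lambda x,y:(246+(x+.5)/7.692-.5,165+(y+.5)/7.692-.5)
B=lambda x,y:(418+(x-400+.5)/10-.5,168+(y+.5)/10-.5)
e1=ray(s,A(93,146),.103);e2=ray(s,A(278,234),.103);print("paddle",e1,e2,(e1+e2)/2,np.linalg.norm(e1-e2),np.degrees(np.arctan2(*(e1-e2)[1::-1])))
q=[ray(s,B(*p),.072) for p in((532,93),(705,130),(660,300),(490,262))]
print("opening",np.mean(q,0),[np.linalg.norm(q[i]-q[i-1]).round(4) for i in range(4)])
by=np.mean([q[0]-q[1],q[3]-q[2]],0);print("yaw y",np.degrees(np.arctan2(by[1],by[0])))
t=np.array([.0534,.217]);print("tins y",np.degrees(np.arctan2(t[1],t[0])), "tin mid",(np.array([.6244,-.0287])+[.571,-.2457])/2)
th=np.radians(76.5);bx=np.array([np.sin(th),-np.cos(th)]);c=np.mean(q,0)[:2]
for P in((525,148),(665,180),(510,205),(640,240)): print("slot edge bx",(ray(s,B(*P),.052)[:2]-c)@bx)
# side refine
s2=env.snapshot("side")
for p in([*((e1+e2)/2)[:2],.103],[*c,.072]): print("side px",proj(s2,p))
im=s2["image"][:,:,::-1]
a=cv2.resize(im[200:250,270:320],(400,400),interpolation=cv2.INTER_CUBIC)
b=cv2.resize(im[128:168,337:377],(400,400),interpolation=cv2.INTER_CUBIC)
cv2.imwrite("pics/crop1.png",np.hstack([a,b]))
```

```text
paddle [0.5935436  0.26113002 0.103     ] [0.56976782 0.20816355 0.103     ] [0.58165571 0.23464679 0.103     ] 0.05805802535460018 65.82546883915467
opening [ 0.59784047 -0.13829497  0.072     ] [np.float64(0.0396), np.float64(0.0398), np.float64(0.04), np.float64(0.0391)]
yaw y 78.84386370472566
tins y 76.17517911311283 tin mid [ 0.5977 -0.1372]
slot edge bx 0.010136640893088127
slot edge bx 0.011167823735610703
slot edge bx -0.003586109519965352
slot edge bx -0.0038127441461142954
side px [293.49321234 214.89547108]
side px [355.4106413  148.40139132]
```

View pics/crop1.png

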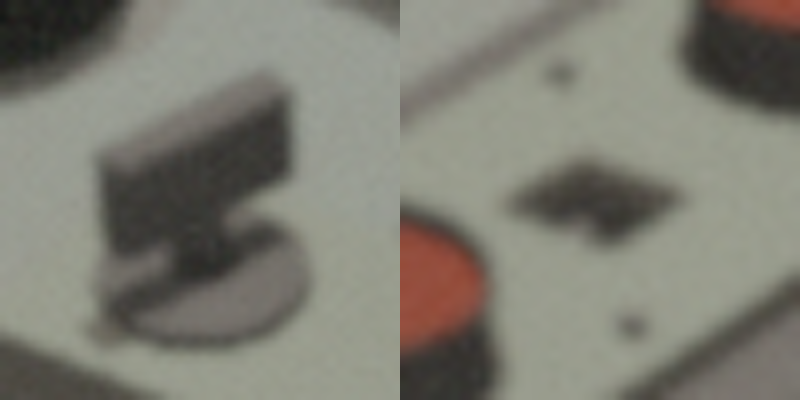

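The side view agrees: paddle top at about (294,215) and opening at about (356,148). Moving above the pin.

{"method": "drive_tool", "body": {
  "steps": [
    {"claw": 1,"dx": 0.04,"dy": 0.08,"twist": 0.05},
    {"claw": 1,"dx": 0.04,"dy": 0.08,"twist": 0.05},
    {"claw": 1,"dx": 0.04,"dy": 0.08,"twist": 0.05},
    {"claw": 1,"dx": 0.04,"dy": 0.08,"twist": 0.05},
    {"claw": 1,"dx": 0.04,"dy": 0.08,"twist": 0.05},
    {"claw": 1,"dx": 0.04,"dy": 0.08,"twist": 0.05},
    {"claw": 1,"dx": 0.04,"dy": 0.08,"twist": 0.05},
    {"claw": 1,"dx": 0.04,"dy": 0.08,"twist": 0.05},
    {"claw": 1,"dx": 0.04,"dy": 0.08,"twist": 0.05},
    {"claw": 1,"dx": 0.04,"dy": 0.08,"twist": 0.05}
  ],
  "newtons": 60
}}

```text
schema error: expected keys claw, dx, dy, dz, twist
```

{"method": "drive_tool", "body": {
  "steps": [
    {"claw": 1,"dx": 0.05,"dy": 0.1,"twist": 0.06},
    {"claw": 1,"dx": 0.05,"dy": 0.1,"twist": 0.06},
    {"claw": 1,"dx": 0.05,"dy": 0.1,"twist": 0.06},
    {"claw": 1,"dx": 0.05,"dy": 0.1,"twist": 0.06},
    {"claw": 1,"dx": 0.05,"dy": 0.1,"twist": 0.06},
    {"claw": 1,"dx": 0.05,"dy": 0.1,"twist": 0.06,"dz": -0.05},
    {"claw": 1,"twist": 0.03},
    {"claw": 1}
  ]
}}

```text
schema error: expected keys claw, dx, dy, dz, twist
```

```bash
cat >> h.py <<'E'
def st():
    a=env.get_state();q=a["tool_rot"];y=np.degrees(2*np.arctan2(q[1],q[0]))
    print("t",a["t"],"tcp",np.round(a["tcp_pos"],4),"yaw",y.round(2),"F",np.round(a["ft_force"],1),"op",a["opening"],"ff",a["finger_force"],"q",np.round(a["joint_pos"],2))
E
python3 -c "from h import *;st()"
```

```text
t 1.7 tcp [ 0.2282 -0.4728  0.2313] yaw 25.77 F [0.3 0.2 1.2] op 0.0853859102322367 ff 0.0 q [-1.12  0.13 -0.04  1.41 -0.    1.57]
```

All five keys are needed in every row.

{"method": "drive_tool", "body": {
  "steps": [
    {"claw": 1,"dx": 0.04,"dy": 0.08,"dz": 0,"twist": 0.05},
    {"claw": 1,"dx": 0.04,"dy": 0.08,"dz": 0,"twist": 0.05},
    {"claw": 1,"dx": 0.04,"dy": 0.08,"dz": 0,"twist": 0.05},
    {"claw": 1,"dx": 0.04,"dy": 0.08,"dz": 0,"twist": 0.05},
    {"claw": 1,"dx": 0.04,"dy": 0.08,"dz": 0,"twist": 0.05},
    {"claw": 1,"dx": 0.04,"dy": 0.08,"dz": 0,"twist": 0.05},
    {"claw": 1,"dx": 0.04,"dy": 0.08,"dz": 0,"twist": 0.05},
    {"claw": 1,"dx": 0.04,"dy": 0.08,"dz": 0,"twist": 0.05},
    {"claw": 1,"dx": 0.04,"dy": 0.08,"dz": 0,"twist": 0.05},
    {"claw": 1,"dx": 0.04,"dy": 0.08,"dz": 0,"twist": 0.05}
  ],
  "newtons": 60
}}

```text
t: 2.95
tcp_pos: [0.4288, -0.0714, 0.2315]
tool_rot: [0.912, 0.41, 0.0, 0.0]
ft_force: [0.6, -0.4, -0.1]
opening: 0.0854
finger_force: 0.0
```

{"method": "drive_tool", "body": {
  "steps": [
    {"claw": 1,"dx": 0.05,"dy": 0.1,"dz": 0,"twist": 0.06},
    {"claw": 1,"dx": 0.05,"dy": 0.1,"dz": 0,"twist": 0.06},
    {"claw": 1,"dx": 0.05,"dy": 0.1,"dz": 0,"twist": 0.06},
    {"claw": 1,"dx": 0.05,"dy": 0.1,"dz": 0,"twist": 0.06},
    {"claw": 1,"dx": 0.05,"dy": 0.1,"dz": 0,"twist": 0.06},
    {"claw": 1,"dx": 0.05,"dy": 0.1,"dz": -0.05,"twist": 0.06},
    {"claw": 1,"dx": 0,"dy": 0,"dz": 0,"twist": 0.03},
    {"claw": 1,"dx": 0,"dy": 0,"dz": 0,"twist": 0}
  ]
}}

```text
t: 3.95
tcp_pos: [0.578, 0.2271, 0.206]
tool_rot: [0.839, 0.543, -0.001, 0.0]
ft_force: [0.8, -0.7, 0.2]
opening: 0.0854
finger_force: 0.0
```

```bash
python3 -c "from h import *;st()"
```

```text
t 3.95 tcp [0.578  0.2271 0.206 ] yaw 65.84 F [ 0.8 -0.7  0.2] op 0.08542230094141567 ff 0.0 q [ 0.37  0.31  0.14  1.4  -0.    2.37]
```

{"method": "drive_tool", "body": {
  "steps": [
    {"claw": 1,"dx": 0.0072,"dy": 0.015,"dz": -0.06,"twist": 0},
    {"claw": 1,"dx": 0,"dy": 0,"dz": -0.07,"twist": 0},
    {"claw": 1,"dx": 0,"dy": 0,"dz": -0.07,"twist": 0},
    {"claw": 1,"dx": 0,"dy": 0,"dz": -0.05,"twist": 0},
    {"claw": 1,"dx": 0,"dy": 0,"dz": -0.024,"twist": 0},
    {"claw": 1,"dx": 0,"dy": 0,"dz": 0,"twist": 0},
    {"claw": 0.5,"dx": 0,"dy": 0,"dz": 0,"twist": 0},
    {"claw": 0.5,"dx": 0,"dy": 0,"dz": 0,"twist": 0}
  ]
}}

```text
t: 4.95
tcp_pos: [0.5826, 0.2349, 0.0707]
tool_rot: [0.84, 0.543, 0.001, 0.0]
ft_force: [-0.1, -0.3, 1.2]
opening: 0.0517
finger_force: 0.0
```

Run:
```python
from h import *
st()
a=[]
for c,(x,y,w) in (("top",(240,160,60)),("side",(255,190,70))):
    s=env.snapshot(c);a.append(cv2.resize(s["image"][y:y+w,x:x+w,::-1],(400,400),interpolation=cv2.INTER_CUBIC))
cv2.imwrite("pics/g1.png",np.hstack(a))
```

```text
t 4.95 tcp [0.5826 0.2349 0.0707] yaw 65.81 F [-0.1 -0.3  1.2] op 0.05174211618958331 ff 0.0 q [ 0.38  0.36 -0.1   1.11 -0.    2.38]
```

View pics/g1.png

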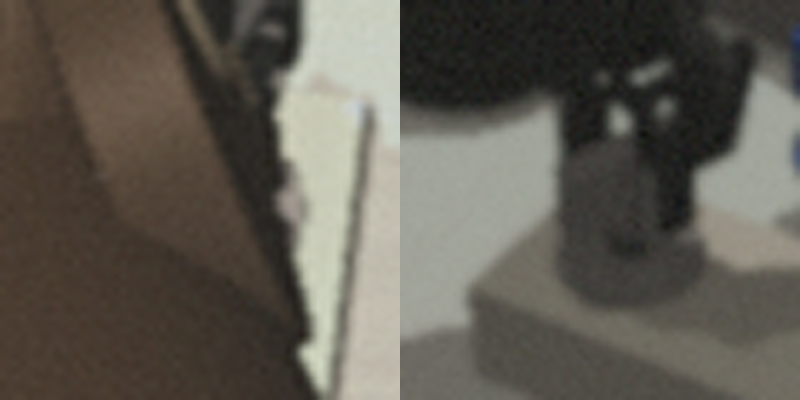

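The side view shows the paddle between the fingers, at about (615,190) in the right panel. Going down 1.5 mm and closing.

{"method": "drive_tool", "body": {
  "steps": [
    {"claw": 0.5,"dx": 0,"dy": 0,"dz": -0.003,"twist": 0},
    {"claw": 0.2,"dx": 0,"dy": 0,"dz": 0,"twist": 0},
    {"claw": 0,"dx": 0,"dy": 0,"dz": 0,"twist": 0},
    {"claw": 0,"dx": 0,"dy": 0,"dz": 0,"twist": 0},
    {"claw": 0,"dx": 0,"dy": 0,"dz": 0,"twist": 0},
    {"claw": 0,"dx": 0,"dy": 0,"dz": 0,"twist": 0}
  ],
  "newtons": 90
}}

```text
t: 5.8
tcp_pos: [0.5817, 0.2348, 0.0679]
tool_rot: [0.839, 0.543, -0.0, -0.0]
ft_force: [-1.8, 0.6, 1.7]
opening: 0.0127
finger_force: 87.6
```

```bash
python3 -c "from h import *;st()"
```

```text
t 5.8 tcp [0.5817 0.2348 0.0679] yaw 65.83 F [-1.8  0.6  1.7] op 0.012748769039307883 ff 87.60375022888184 q [ 0.38  0.36 -0.1   1.11  0.    2.38]
```

{"method": "drive_tool", "body": {
  "steps": [
    {"claw": 0,"dx": 0,"dy": 0,"dz": 0.03,"twist": 0},
    {"claw": 0,"dx": 0,"dy": 0,"dz": 0.06,"twist": 0},
    {"claw": 0,"dx": 0,"dy": 0,"dz": 0.08,"twist": 0},
    {"claw": 0,"dx": 0,"dy": 0,"dz": 0.07,"twist": 0},
    {"claw": 0,"dx": 0,"dy": 0,"dz": 0.03,"twist": 0}
  ]
}}

```text
t: 6.42
tcp_pos: [0.5827, 0.2349, 0.2056]
tool_rot: [0.84, 0.543, 0.002, 0.0]
ft_force: [0.1, -0.2, -3.3]
opening: 0.0128
finger_force: 87.8
```

{"method": "drive_tool", "body": {
  "steps": [
    {"claw": 0,"dx": 0.004,"dy": -0.05,"dz": 0,"twist": 0.023},
    {"claw": 0,"dx": 0.004,"dy": -0.08,"dz": 0,"twist": 0.023},
    {"claw": 0,"dx": 0.004,"dy": -0.09,"dz": 0,"twist": 0.023},
    {"claw": 0,"dx": 0.004,"dy": -0.09,"dz": 0,"twist": 0.023},
    {"claw": 0,"dx": 0.004,"dy": -0.09,"dz": 0,"twist": 0.023},
    {"claw": 0,"dx": 0.004,"dy": -0.09,"dz": 0,"twist": 0.023},
    {"claw": 0,"dx": 0.004,"dy": -0.09,"dz": 0,"twist": 0.023},
    {"claw": 0,"dx": 0.004,"dy": -0.09,"dz": 0,"twist": 0.023},
    {"claw": 0,"dx": 0.004,"dy": -0.06,"dz": 0,"twist": 0.023},
    {"claw": 0,"dx": 0.004,"dy": -0.018,"dz": 0,"twist": 0.023}
  ]
}}

```text
t: 7.68
tcp_pos: [0.6014, -0.141, 0.2018]
tool_rot: [0.788, 0.616, -0.001, -0.001]
ft_force: [-0.5, 1.0, -2.8]
opening: 0.0128
finger_force: 87.7
```

{"method": "drive_tool", "body": {
  "steps": [
    {"claw": 0,"dx": 0,"dy": 0,"dz": -0.04,"twist": 0},
    {"claw": 0,"dx": 0,"dy": 0,"dz": 0,"twist": 0}
  ]
}}

```text
t: 7.92
tcp_pos: [0.6008, -0.1385, 0.1808]
tool_rot: [0.787, 0.617, -0.001, -0.002]
ft_force: [0.3, -0.1, -2.7]
opening: 0.0132
finger_force: 87.8
```

Run:
```python
from h import *
st()
a=[]
for c,(x,y,w) in (("top",(400,150,80)),("side",(310,90,80))):
    s=env.snapshot(c);a.append(cv2.resize(s["image"][y:y+w,x:x+w,::-1],(400,400),interpolation=cv2.INTER_CUBIC))
    t=np.array(env.get_state()["tcp_pos"])
    for n,o in(("pin_plate",-.0229),("pin_head",-.0469),("pin_grip",.0201)):
        for r in env.tip_of(n,s)[:3]: print(c,n,r["p"],np.round(r["location"],1),"exp",proj(s,t+[0,0,o]).round(1))
cv2.imwrite("pics/g2.png",np.hstack(a))
```

```text
t 7.925 tcp [ 0.6008 -0.1385  0.1808] yaw 76.2 F [ 0.3 -0.1 -2.7] op 0.013159353160846883 ff 87.84028172492981 q [-0.23  0.31  0.08  1.34  0.    1.58]
top pin_plate 0.95 [318.3 216.7] exp [449.6 181. ]
top pin_plate 0.79 [451.6 180.7] exp [449.6 181. ]
top pin_plate 0.65 [224.  291.2] exp [449.6 181. ]
top pin_head 0.94 [322.  214.5] exp [445.9 182.4]
top pin_head 0.9 [226.8 289.7] exp [445.9 182.4]
top pin_head 0.78 [215.7 235.6] exp [445.9 182.4]
top pin_grip 0.96 [452.9 178.7] exp [456.7 178.3]
top pin_grip 0.93 [218.1 292.8] exp [456.7 178.3]
top pin_grip 0.83 [321.6 213.4] exp [456.7 178.3]
side pin_plate 0.98 [312.  292.2] exp [354.7 118.3]
side pin_plate 0.92 [373.  303.8] exp [354.7 118.3]
side pin_plate 0.72 [355.8 117.3] exp [354.7 118.3]
side pin_head 0.93 [310.  302.1] exp [354.5 126.5]
side pin_head 0.86 [351.6 125. ] exp [354.5 126.5]
side pin_head 0.8 [336.  224.8] exp [354.5 126.5]
side pin_grip 0.85 [379.7 291.3] exp [355.1 103.1]
side pin_grip 0.84 [309.1 277.8] exp [355.1 103.1]
side pin_grip 0.71 [355.  100.9] exp [355.1 103.1]
```

View pics/g2.png

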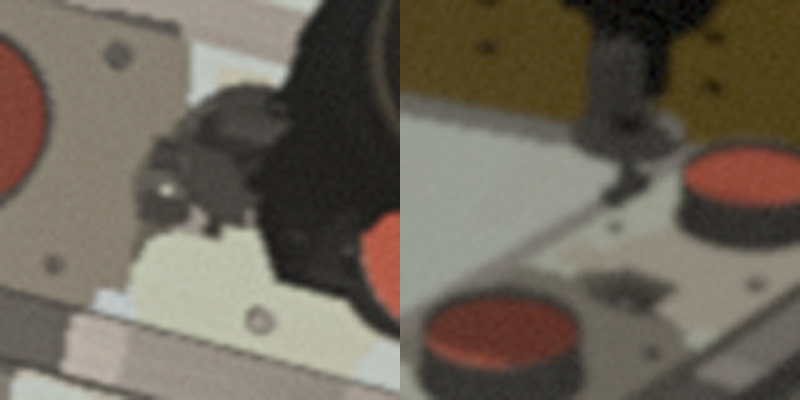

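The side view shows the T-head hanging above the opening at about (625,185), lengthways along the bed's y. Descending to just above the keeper.

{"method": "drive_tool", "body": {
  "steps": [
    {"claw": 0,"dx": 0,"dy": 0,"dz": -0.04,"twist": 0},
    {"claw": 0,"dx": 0,"dy": 0,"dz": -0.04,"twist": 0},
    {"claw": 0,"dx": 0,"dy": 0,"dz": -0.025,"twist": 0},
    {"claw": 0,"dx": 0,"dy": 0,"dz": -0.015,"twist": 0},
    {"claw": 0,"dx": 0,"dy": 0,"dz": -0.006,"twist": 0},
    {"claw": 0,"dx": 0,"dy": 0,"dz": 0,"twist": 0}
  ]
}}

```text
t: 9.07
tcp_pos: [0.602, -0.1393, 0.1201]
tool_rot: [0.787, 0.617, 0.0, 0.0]
ft_force: [-0.7, -0.0, -2.1]
opening: 0.0127
finger_force: 88.1
```

{"method": "drive_tool", "body": {
  "steps": [
    {"claw": 0,"dx": 0,"dy": 0,"dz": -0.004,"twist": 0},
    {"claw": 0,"dx": 0,"dy": 0,"dz": -0.004,"twist": 0},
    {"claw": 0,"dx": 0,"dy": 0,"dz": 0,"twist": 0}
  ]
}}

```text
t: 9.45
tcp_pos: [0.6018, -0.1392, 0.1157]
tool_rot: [0.787, 0.617, -0.0, -0.0]
ft_force: [0.0, 0.0, -3.0]
opening: 0.0127
finger_force: 88.1
```

```bash
python3 -c "from h import *;st()"
```

```text
t 9.45 tcp [ 0.6018 -0.1392  0.1157] yaw 76.17 F [ 0.  0. -3.] op 0.012748688283765866 ff 88.06254744529724 q [-0.23  0.32 -0.05  1.2  -0.    1.58]
```

{"method": "drive_tool", "body": {
  "steps": [
    {"claw": 0,"dx": 0,"dy": 0,"dz": -0.004,"twist": 0},
    {"claw": 0,"dx": 0,"dy": 0,"dz": -0.004,"twist": 0},
    {"claw": 0,"dx": 0,"dy": 0,"dz": -0.004,"twist": 0},
    {"claw": 0,"dx": 0,"dy": 0,"dz": -0.003,"twist": 0},
    {"claw": 0,"dx": 0,"dy": 0,"dz": 0,"twist": 0}
  ]
}}

```text
t: 10.07
tcp_pos: [0.6018, -0.1393, 0.1081]
tool_rot: [0.787, 0.617, -0.0, -0.0]
ft_force: [-0.1, 0.2, -1.9]
opening: 0.0129
finger_force: 88.1
```

```bash
python3 -c "from h import *;st()"
```

```text
t 10.075 tcp [ 0.6018 -0.1393  0.1081] yaw 76.17 F [-0.1  0.2 -1.9] op 0.012879135587233984 ff 88.06329488754272 q [-0.23  0.32 -0.06  1.19 -0.    1.58]
```

{"method": "drive_tool", "body": {
  "steps": [
    {"claw": 0,"dx": 0,"dy": 0,"dz": -0.002,"twist": 0},
    {"claw": 0,"dx": 0,"dy": 0,"dz": -0.002,"twist": 0},
    {"claw": 0,"dx": 0,"dy": 0,"dz": 0,"twist": 0}
  ]
}}

```text
t: 10.45
tcp_pos: [0.6018, -0.1393, 0.1062]
tool_rot: [0.787, 0.617, -0.0, -0.0]
ft_force: [-0.1, -0.3, -1.2]
opening: 0.0122
finger_force: 88.1
```

```bash
python3 -c "from h import *;st()"
```

```text
t 10.45 tcp [ 0.6018 -0.1393  0.1062] yaw 76.17 F [-0.1 -0.3 -1.2] op 0.012195466591538641 ff 88.06334137916565 q [-0.23  0.33 -0.06  1.18 -0.    1.58]
```

{"method": "drive_tool", "body": {
  "steps": [
    {"claw": 0,"dx": 0,"dy": 0,"dz": -0.003,"twist": 0},
    {"claw": 0,"dx": 0,"dy": 0,"dz": -0.003,"twist": 0},
    {"claw": 0,"dx": 0,"dy": 0,"dz": 0,"twist": 0}
  ]
}}

```text
t: 10.82
tcp_pos: [0.6017, -0.1393, 0.1031]
tool_rot: [0.787, 0.617, -0.0, -0.0]
ft_force: [-0.9, -0.2, -2.0]
opening: 0.0129
finger_force: 88.1
```

```bash
python3 -c "from h import *;st()"
```

```text
t 10.825 tcp [ 0.6017 -0.1393  0.1031] yaw 76.17 F [-0.9 -0.2 -2. ] op 0.012911724533511105 ff 88.06300520896912 q [-0.23  0.33 -0.07  1.18 -0.    1.58]
```

{"method": "drive_tool", "body": {
  "steps": [
    {"claw": 0,"dx": 0,"dy": 0,"dz": -0.004,"twist": 0},
    {"claw": 0,"dx": 0,"dy": 0,"dz": -0.004,"twist": 0},
    {"claw": 0,"dx": 0,"dy": 0,"dz": -0.004,"twist": 0},
    {"claw": 0,"dx": 0,"dy": 0,"dz": 0,"twist": 0}
  ]
}}

```text
t: 11.32
tcp_pos: [0.6017, -0.1392, 0.097]
tool_rot: [0.787, 0.617, -0.0, -0.0]
ft_force: [-0.8, 0.6, -2.0]
opening: 0.0129
finger_force: 88.1
```

{"method": "drive_tool", "body": {
  "steps": [
    {"claw": 0,"dx": 0,"dy": 0,"dz": -0.003,"twist": 0},
    {"claw": 0,"dx": 0,"dy": 0,"dz": 0,"twist": 0}
  ]
}}

```text
t: 11.58
tcp_pos: [0.6018, -0.1393, 0.0957]
tool_rot: [0.787, 0.617, -0.0, -0.0]
ft_force: [-0.5, -0.6, -2.9]
opening: 0.013
finger_force: 88.1
```

```bash
python3 -c "from h import *;st()"
```

```text
t 11.575 tcp [ 0.6018 -0.1393  0.0957] yaw 76.17 F [-0.5 -0.6 -2.9] op 0.012995310099643028 ff 88.06329846382141 q [-0.23  0.33 -0.08  1.16 -0.    1.58]
```

{"method": "drive_tool", "body": {
  "steps": [
    {"claw": 0,"dx": 0,"dy": 0,"dz": -0.003,"twist": 0},
    {"claw": 0,"dx": 0,"dy": 0,"dz": 0,"twist": 0}
  ]
}}

```text
t: 11.82
tcp_pos: [0.602, -0.1393, 0.0949]
tool_rot: [0.787, 0.617, 0.0, 0.0]
ft_force: [-0.6, 0.6, 1.4]
opening: 0.0128
finger_force: 88.5
```

{"method": "drive_tool", "body": {
  "steps": [
    {"claw": 0,"dx": 0,"dy": 0,"dz": -0.004,"twist": 0},
    {"claw": 0,"dx": 0,"dy": 0,"dz": 0,"twist": 0}
  ]
}}

```text
t: 12.08
tcp_pos: [0.602, -0.1393, 0.0929]
tool_rot: [0.787, 0.617, 0.0, 0.0]
ft_force: [-2.4, 0.6, 5.1]
opening: 0.013
finger_force: 89.2
```

{"method": "drive_tool", "body": {
  "steps": [
    {"claw": 0,"dx": 0,"dy": 0,"dz": -0.004,"twist": 0},
    {"claw": 0,"dx": 0,"dy": 0,"dz": 0,"twist": 0}
  ]
}}

```text
t: 12.32
tcp_pos: [0.602, -0.1393, 0.091]
tool_rot: [0.787, 0.617, 0.0, 0.0]
ft_force: [-2.2, 0.9, 6.3]
opening: 0.0129
finger_force: 89.4
```

{"method": "drive_tool", "body": {
  "steps": [
    {"claw": 0,"dx": 0,"dy": 0,"dz": -0.004,"twist": 0},
    {"claw": 0,"dx": 0,"dy": 0,"dz": -0.004,"twist": 0},
    {"claw": 0,"dx": 0,"dy": 0,"dz": 0,"twist": 0},
    {"claw": 0,"dx": 0,"dy": 0,"dz": 0,"twist": 0}
  ]
}}

```text
t: 12.82
tcp_pos: [0.602, -0.1393, 0.0877]
tool_rot: [0.787, 0.617, 0.0, 0.001]
ft_force: [-4.0, 0.9, 9.6]
opening: 0.013
finger_force: 90.0
```

```bash
python3 -c "from h import *;st()"
```

```text
t 12.825 tcp [ 0.602  -0.1393  0.0877] yaw 76.17 F [-4.   0.9  9.6] op 0.013035712512163827 ff 89.98558759689331 q [-0.23  0.33 -0.09  1.14 -0.    1.58]
```

{"method": "drive_tool", "body": {
  "steps": [
    {"claw": 0,"dx": 0,"dy": 0,"dz": -0.002,"twist": 0},
    {"claw": 0,"dx": 0,"dy": 0,"dz": 0,"twist": 0.05},
    {"claw": 0,"dx": 0,"dy": 0,"dz": 0,"twist": 0.05},
    {"claw": 0,"dx": 0,"dy": 0,"dz": 0,"twist": 0.1},
    {"claw": 0,"dx": 0,"dy": 0,"dz": 0,"twist": 0.1},
    {"claw": 0,"dx": 0,"dy": 0,"dz": 0,"twist": 0.1}
  ]
}}

```text
t: 13.58
tcp_pos: [0.6026, -0.14, 0.0871]
tool_rot: [0.68, 0.733, 0.0, 0.002]
ft_force: [-2.7, -1.6, 10.8]
opening: 0.0129
finger_force: 89.9
```

```bash
python3 -c "from h import *;st();print(env.get_state()['ft_torque'])"
```

```text
t 13.575 tcp [ 0.6026 -0.14    0.0871] yaw 94.27 F [-2.7 -1.6 10.8] op 0.012872125594175204 ff 89.90310072898865 q [-0.23  0.33 -0.1   1.14 -0.    1.27]
[-0.23889426  0.74249667 -0.24289516]
```

{"method": "drive_tool", "body": {
  "steps": [
    {"claw": 0,"dx": 0,"dy": 0,"dz": 0,"twist": 0.15},
    {"claw": 0,"dx": 0,"dy": 0,"dz": 0,"twist": 0.15},
    {"claw": 0,"dx": 0,"dy": 0,"dz": 0,"twist": 0.15},
    {"claw": 0,"dx": 0,"dy": 0,"dz": 0,"twist": 0.15},
    {"claw": 0,"dx": 0,"dy": 0,"dz": 0,"twist": 0.15}
  ]
}}

```text
t: 14.2
tcp_pos: [0.6029, -0.1401, 0.0873]
tool_rot: [0.438, 0.899, -0.0, 0.002]
ft_force: [-2.7, -1.4, 10.1]
opening: 0.0128
finger_force: 89.9
```

{"method": "drive_tool", "body": {
  "steps": [
    {"claw": 0,"dx": 0,"dy": 0,"dz": 0,"twist": 0.15},
    {"claw": 0,"dx": 0,"dy": 0,"dz": 0,"twist": 0.15},
    {"claw": 0,"dx": 0,"dy": 0,"dz": 0,"twist": 0.15},
    {"claw": 0,"dx": 0,"dy": 0,"dz": 0,"twist": 0.15},
    {"claw": 0,"dx": 0,"dy": 0,"dz": 0,"twist": 0.15},
    {"claw": 0,"dx": 0,"dy": 0,"dz": 0,"twist": 0.1},
    {"claw": 0,"dx": 0,"dy": 0,"dz": 0,"twist": 0},
    {"claw": 0,"dx": 0,"dy": 0,"dz": 0,"twist": 0}
  ]
}}

```text
t: 15.2
tcp_pos: [0.603, -0.14, 0.0873]
tool_rot: [0.121, 0.993, -0.001, 0.002]
ft_force: [-1.6, -0.2, 10.2]
opening: 0.0127
finger_force: 90.0
```

```bash
python3 -c "from h import *;st();print(env.get_state()['ft_torque'])"
```

```text
t 15.2 tcp [ 0.603  -0.14    0.0873] yaw 166.16 F [-1.6 -0.2 10.2] op 0.012749781281869902 ff 90.01297116279602 q [-0.23  0.33 -0.09  1.14 -0.    0.01]
[-0.15164366  0.52162196  0.0542835 ]
```

{"method": "drive_tool", "body": {
  "steps": [
    {"claw": 0,"dx": 0,"dy": 0,"dz": 0.003,"twist": 0},
    {"claw": 0,"dx": 0,"dy": 0,"dz": 0.003,"twist": 0},
    {"claw": 0,"dx": 0,"dy": 0,"dz": 0.002,"twist": 0},
    {"claw": 0,"dx": 0,"dy": 0,"dz": 0,"twist": 0},
    {"claw": 0,"dx": 0,"dy": 0,"dz": 0,"twist": 0}
  ]
}}

```text
t: 15.82
tcp_pos: [0.603, -0.14, 0.0906]
tool_rot: [0.121, 0.993, -0.001, 0.002]
ft_force: [-0.4, -1.0, 8.0]
opening: 0.0129
finger_force: 89.6
```

```bash
python3 -c "from h import *;st();print(env.get_state()['ft_torque'])"
```

```text
t 15.825 tcp [ 0.603  -0.14    0.0906] yaw 166.16 F [-0.4 -1.   8. ] op 0.012935851458214059 ff 89.601731300354 q [-0.23  0.33 -0.09  1.15 -0.    0.01]
[-0.18649764  0.17269837  0.0195022 ]
```

{"method": "drive_tool", "body": {
  "steps": [
    {"claw": 0,"dx": 0,"dy": 0,"dz": 0.002,"twist": 0},
    {"claw": 0,"dx": 0,"dy": 0,"dz": 0,"twist": 0},
    {"claw": 0,"dx": 0,"dy": 0,"dz": 0,"twist": 0}
  ]
}}

```text
t: 16.2
tcp_pos: [0.603, -0.1399, 0.0915]
tool_rot: [0.12, 0.993, -0.001, 0.002]
ft_force: [0.4, -0.7, 5.2]
opening: 0.0129
finger_force: 89.5
```

{"method": "drive_tool", "body": {
  "steps": [
    {"claw": 0,"dx": 0,"dy": 0,"dz": 0.002,"twist": 0},
    {"claw": 0,"dx": 0,"dy": 0,"dz": 0,"twist": 0},
    {"claw": 0,"dx": 0,"dy": 0,"dz": 0,"twist": 0}
  ]
}}

```text
t: 16.58
tcp_pos: [0.6029, -0.1399, 0.0919]
tool_rot: [0.121, 0.993, -0.001, 0.001]
ft_force: [3.9, -3.7, 3.1]
opening: 0.0128
finger_force: 88.9
```

{"method": "drive_tool", "body": {
  "steps": [
    {"claw": 0,"dx": 0,"dy": 0,"dz": 0.002,"twist": 0},
    {"claw": 0,"dx": 0,"dy": 0,"dz": 0,"twist": 0},
    {"claw": 0,"dx": 0,"dy": 0,"dz": 0,"twist": 0}
  ]
}}

```text
t: 16.95
tcp_pos: [0.6028, -0.1399, 0.0919]
tool_rot: [0.121, 0.993, -0.0, 0.001]
ft_force: [5.7, -3.6, -1.2]
opening: 0.0125
finger_force: 88.1
```

It stopped dead at 0.0919 m, the predicted seat height. Releasing and retreating.

{"method": "drive_tool", "body": {
  "steps": [
    {"claw": 0.3,"dx": 0,"dy": 0,"dz": 0,"twist": 0},
    {"claw": 0.4,"dx": 0,"dy": 0,"dz": 0,"twist": 0},
    {"claw": 0.4,"dx": 0,"dy": 0,"dz": 0,"twist": 0},
    {"claw": 0.4,"dx": 0,"dy": 0,"dz": 0,"twist": 0},
    {"claw": 0.4,"dx": 0,"dy": 0,"dz": 0.02,"twist": 0},
    {"claw": 0.4,"dx": 0,"dy": 0,"dz": 0.05,"twist": 0},
    {"claw": 0.4,"dx": 0,"dy": 0,"dz": 0.1,"twist": 0},
    {"claw": 0.4,"dx": -0.1,"dy": 0,"dz": 0.06,"twist": 0},
    {"claw": 0.4,"dx": -0.12,"dy": -0.06,"dz": 0,"twist": 0},
    {"claw": 0.4,"dx": -0.1,"dy": -0.06,"dz": 0,"twist": 0}
  ]
}}

```text
t: 18.2
tcp_pos: [0.4447, -0.1975, 0.2088]
tool_rot: [0.12, 0.993, -0.0, 0.001]
ft_force: [-0.5, -1.0, 0.3]
opening: 0.0341
finger_force: 0.0
```

{"method": "drive_tool", "body": {
  "steps": [
    {"claw": 0.4,"dx": -0.06,"dy": -0.06,"dz": 0,"twist": 0},
    {"claw": 0.4,"dx": 0,"dy": 0,"dz": 0,"twist": 0},
    {"claw": 0.4,"dx": 0,"dy": 0,"dz": 0,"twist": 0}
  ]
}}

```text
t: 18.58
tcp_pos: [0.4163, -0.2273, 0.208]
tool_rot: [0.121, 0.993, -0.0, 0.001]
ft_force: [-0.1, 0.0, -0.3]
opening: 0.034
finger_force: 0.0
```

Run:
```python
from h import *
st()
a=[]
for c,(x,y,w) in (("top",(400,150,80)),("side",(310,90,80))):
    s=env.snapshot(c);a.append(cv2.resize(s["image"][y:y+w,x:x+w,::-1],(400,400),interpolation=cv2.INTER_CUBIC))
cv2.imwrite("pics/g3.png",np.hstack(a))
```

```text
t 18.575 tcp [ 0.4163 -0.2273  0.208 ] yaw 166.14 F [-0.1  0.  -0.3] op 0.03402664320256551 ff 0.0 q [-0.5   0.03 -0.19  1.34  0.   -0.26]
```

View pics/g3.png

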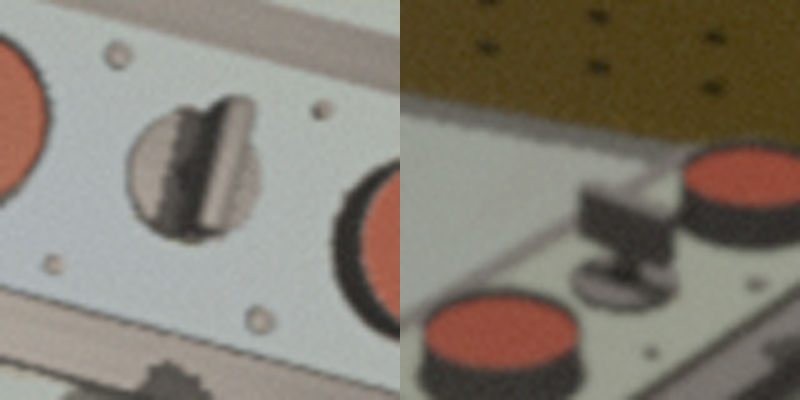

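The pin stands upright in the opening, its plate flat on the nest at about (195,175) and its paddle across the slot. The tins are where they were. Handing in.

```bash
python3 -c "
from h import *
print(env.close_job())"
```

```text
the job is handed in; nothing more can be done
None
```

The hold-down pin is through the keeper, turned a quarter turn and let up to the seat height, then released, and I handed the job in at about 18.7 s of the 64 s; `env.close_job()` returned no verdict.

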